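Lock the drill guide and draw out the setting rod

ROBOT

A 6-joint arm with a two-finger parallel gripper is mounted at the origin on the work surface. World frame = base frame: x ahead of the robot, y to its left, z up, the work surface at z = 0. Lengths are in m, angles in rad, forces in N, time in s.
With the tool pointing down it reaches from about 0.3 to 0.875 m from the base axis. Payload 4.2 kg.
Tool frame: the origin (TCP) lies at the very end of the fingers, on their centre line; the grasp point (between the pads) lies grip_depth behind it (grip_depth is the distance from the TCP to the grasp point, in m); z points along the fingers, y is the line along which they close (so a half turn about z gives the same grasp; the last joint's range is limited). The gripper opens to 85 mm and grips with 20 to 120 N. Pads are 22 mm wide; open, the fingers measure 114 mm over their backs; the gripper's body (76 mm by 85 mm) begins 54 mm behind the grasp point. The pads swing forward as they close: fully open they stand 13 mm farther back than shut.
Start: joints at [1.135, 0.32, 1.565, -0, 1.257, -0.02], TCP at [0.232, 0.526, 0.231] pointing down, gripper open.
Joint ranges: [-3.11, 3.11], [-0.84, 2.01], [0.21, 2.61], [-1.34, 4.49], [0.05, 2.63], [-2.56, 2.56]. Speed limits (rad/s): [2.57, 2.57, 3.14, 3.14, 3.14, 3.14].

INTERFACE

Orientations are given as a 3x3 rotation matrix whose columns are the frame's x, y, z axes.
In Python, from cell import get_state, snapshot, camera_params, finish_job, grip_depth gives the robot as it stands. The module is installed in compiled form; this text tells all that it offers.
- The arm moves only by the tool jog_arm, never from a script. Its argument "rows" is a list of rows, each a list of 3 entries, a list of its own where there are three numbers: the shift along the world's x, y, z each as a share of 5 cm, from -1 to 1, then the turn about the world's z as a share of 0.15 rad, from -1 to 1, then the opening, from 0 (shut) to 1 (fully open). In form: [[[x, y, z], turn, hand], ...]. A call has 1 to 12 rows; each row shifts and turns the commanded pose from where the row before left it; what a row does not reach is not made up. A row lasts 1/10 s, in which the tool goes at most 50 mm and 8.59 degrees, less where a joint would pass 70% of its speed; a pose out of reach is approached as far as the arm can. A call with a number of a shift or a turn outside -1 to 1 is refused whole. A call with a gripper value outside its range is refused whole. The fingers move at their own pace and stop on an object; "grip_force" is the grip in N (left out, the last holds). Time passes only in rows, so rows that do not move let the fingers close. It gives the time, the measured TCP pose, the force, the opening and the grip force at its end, in the units of the state.
- get_state(): the state, without advancing time (a new reading comes with each control period).
- snapshot(name): name is "side" or "top"; returns the picture (480x640x3 uint8, red, green, blue); there is no depth.
- camera_params(name): a dict with "K" (3x3 intrinsics, pixels), "k1" (the pictures are not rectified: a ray, as slopes to the right and down, at radius r is drawn at 1 + k1 r^2 times it, then the intrinsics apply), "world_from_camera" (4x4, takes a point from camera to world coordinates). Camera axes: x right, y down, z forward; pixel columns grow to the right and rows downward; lengths in m; the calibration is good to about 2 mm. A picture is of the moment at which its call begins. camera_params takes no time and is no camera call.
- finish_job(): hands the job in; it is judged then, once.
The state is a dict: "clock": time; "joint_pos": joint angles; "qd": joint speeds; "effort": joint torques, N m; "tool_pos": TCP position; "orientation": TCP orientation; "contact_force": force on the tool from outside, world axes, zero at the start; "moment": the same for the moment, N m; "finger_gap": opening from 0.0 (shut) to 1.0 (fully open); "finger_force": force on a finger pad.
Only numpy, scipy, OpenCV 4.12 (cv2) and the standard library are available. Lean on these libraries where they do the work, as an engineer would, in place of code of your own. Each camera call takes 0.05 s, during which the arm holds its last target. There are 200 camera calls.

TASK

Turn the red turnbutton on the plywood dock all the way round to its stop, so that its nose lies across the aluminium foot of the drill guide and secures it. Then draw the yellow-handled setting rod partway up out of its leaning bore, straight along the bore and without forcing it sideways, until the whole red band shows above the guide while the blue band is still completely inside, and finish while holding it there in the gripper. Never pull the rod right out, and leave the black-handled rod and the other things on the bench where they are.

Things in the scene. Friction and masses are not known exactly. Their poses are not given: they have to be found in the camera images.
- dock: Plywood base 150 (x) x 300 (y) x 12 mm fixed to the bench, with a rimmed recess for the drill guide and, at its +y end, a raised wooden block (top 28 mm above the bench) with the turnbutton. Origin on the bench under the middle of the recess (base runs y -117 to +183); z up, the robot's side is -x at yaw 0. Yaw varies by up to 0.35 rad.
- button (a joint): Angle of the red turnbutton about its vertical pivot, rad: at 0 its nose points along the dock's -x (unsecured), at 1.57 (its stop) along the dock's -y, across the guide's foot: secured. Grows anticlockwise seen from above; starts between 0 and 0.35; stiff by friction (0.06 N m), stays where left.
- button_grip (a point): Point on the turnbutton's pivot axis, 58 mm above the bench, within its upright finger fin: the fin is 44 mm long (along the nose), 12 mm thick and its top is 68 mm above the bench; it is centred on the pivot and turns with the button. The flat bar below has its top 36.5 mm above the bench.
- button_nose (a point): Tip of the turnbutton's flat nose, 52 mm from the pivot, 32 mm above the bench; the bar is 18 mm wide and 8 mm thick. Its orientation is that of the button: the nose points along its own -x.
- guide: Loose drill guide (about 0.7 kg) in the dock's recess: aluminium foot 100 x 215 x 14 mm (top 26 mm above the bench) under a grey block 126 (y) x 50 mm leaning to the robot. Origin at the foot's underside, axes as the dock's. Two blind bores 76 mm apart in y lean 0.26 rad from vertical, tops to -x: outward bore axis (-0.257, 0, 0.966) in this frame.
- bore_a (a point): Centre of the mouth of the bore nearer the dock's -y end, in the block's top face, about 108 mm above the bench; bore 14 mm wide, 70 mm deep. The yellow-handled rod stands in this one or in bore_b.
- bore_b (a point): Centre of the mouth of the bore nearer the turnbutton, 76 mm along the dock's +y from bore_a; same size and lean.
- rod: Setting rod, yellow handle, 0.09 to 0.18 kg, loose in one bore, foot on its floor (slides back if let go). Shank 13 mm thick, handle 22 mm thick. Origin at the foot's centre, z along the rod to the handle: blue band z 2 to 12 mm, red band z 35 to 43, handle z 78 to 128. Fully in, the bore's mouth is at z 70; drawn t mm, at 70 - t: red is all out from t = 35, blue begins to show at t = 58.
- spare: Black-handled rod of the same size in the other bore, without bands; leave it. Origin at the foot, z along the rod.
- offcut: Wooden offcut 45 x 110 x 28 mm lying beyond the dock; bystander. Origin under its centre.
- tape: Yellow tape measure 30 x 62 x 58 mm beyond the dock; bystander. Origin under its centre.
- driver: Red-handled screwdriver lying beside the dock's -y end; bystander. Origin under its middle.
- glue: Yellow glue bottle, 60 mm in diameter, 170 mm tall; bystander. Origin under its centre.
- discs: Stack of sanding discs, 124 mm in diameter, 16 mm high; bystander. Origin under its centre.
- blocks: Pile of three sanding pads 100 x 75 x 78 mm; bystander. Origin under its centre.

How it is judged:
By the outcome, as a careful person would: the job done as asked, in the order asked, and still so for the second after the job is handed in, while the arm keeps its last pose, push and grip.
It also fails if it takes over 48 s, if anything falls off the work surface, if the arm or the gripper's body presses on something with over 40 N, if the wrist force passes 120 N, or if a joint passes its speed limit or range.

## Working session

There is one attempt and no reset: what is moved stays moved. The work goes in short steps, Python scripts to look and compute and a tool call to move; the robot and the scene stay as the last step left them, time stands still between calls to the robot, and variables do not carry over. Pictures are saved under pics/ and viewed, at most 10 in all, crops included, and the job is handed in when it is done.

Besides the shell and the picture viewer there is one more tool, called after ">>>" as name(argument=value, ...), one argument or row to a line, values as JSON. jog_arm: Moves the arm, as the interface text tells. Its arguments: {"type":"object","properties":{"rows":{"type":"array"},"grip_force":{"type":"number"}},"required":["rows"]}

```bash
mkdir -p pics; python3 - <<'E'
from cell import *
import cv2
for n in("top","side"):
    cv2.imwrite(f"pics/{n}0.png",snapshot(n)[:,:,::-1]); p=camera_params(n); print(n,p)
print(grip_depth, get_state())
E
```

```text
top {'K': array([[539.41685857,   0.        , 317.52346576],
       [  0.        , 539.41685857, 237.48341544],
       [  0.        ,   0.        ,   1.        ]]), 'k1': -0.13026058393753234, 'world_from_camera': array([[-0.01350027, -0.99602056,  0.08809534,  0.44790654],
       [-0.99971029,  0.01520088,  0.01866193, -0.02148961],
       [-0.01992679, -0.08781788, -0.99593722,  1.55619967],
       [ 0.        ,  0.        ,  0.        ,  1.        ]])}
side {'K': array([[534.50777079,   0.        , 321.36591725],
       [  0.        , 534.50777079, 244.87975754],
       [  0.        ,   0.        ,   1.        ]]), 'k1': 0.04282441159041559, 'world_from_camera': array([[ 0.96142692, -0.14840424,  0.23159114,  0.26918943],
       [-0.2749617 , -0.49597181,  0.82365528, -1.04893671],
       [-0.00737126, -0.85556306, -0.51764614,  0.75843774],
       [ 0.        ,  0.        ,  0.        ,  1.        ]])}
0.0187 {'clock': 0.1, 'joint_pos': array([ 1.13500535e+00,  3.20252870e-01,  1.56556154e+00,  1.12126663e-06,
        1.25745109e+00, -1.99764835e-02]), 'qd': array([ 0.00131734, -0.00205724, -0.00379574,  0.00038882, -0.00070063,
        0.00017739]), 'effort': array([-2.83814352e-04, -4.16409838e+01, -2.34703946e+01, -7.11260009e-05,
        4.84356744e-03,  1.56614817e-05]), 'tool_pos': array([0.23206234, 0.52560723, 0.23055031]), 'orientation': array([[-9.14787470e-01,  4.03934877e-01, -7.07121193e-04],
       [ 4.03935495e-01,  9.14786214e-01, -1.51604511e-03],
       [ 3.44812248e-05, -1.67249042e-03, -9.99998601e-01]]), 'contact_force': array([-1.04183176,  0.71817052, -0.83751378]), 'moment': array([ 0.00530012, -0.00226377, -0.01466895]), 'finger_force': 0.0, 'finger_gap': 1.002373627546489}
```

View pics/top0.png

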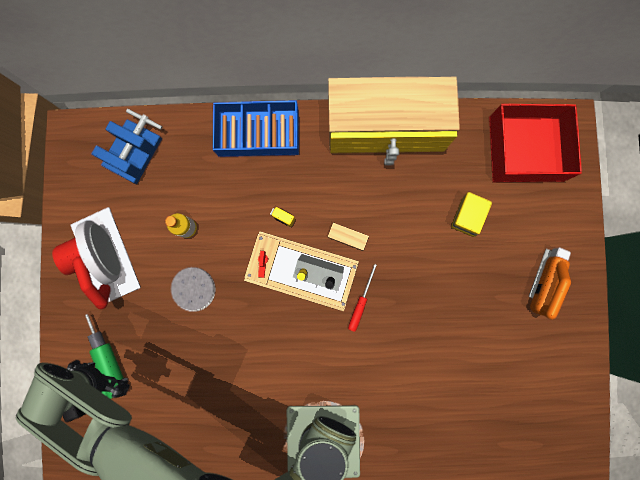

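View pics/side0.png

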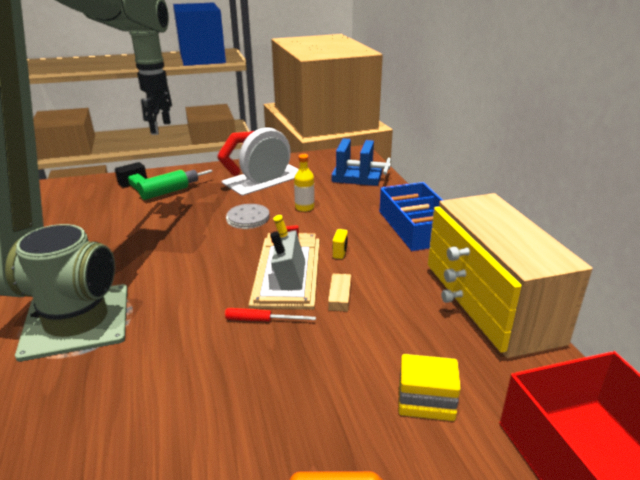

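```bash
cat > h.py <<'E'
import numpy as np, cv2
from cell import *
def ray(n,u,v):
    p=camera_params(n);K=p["K"];k=p["k1"];T=p["world_from_camera"]
    d=np.array([(u-K[0,2])/K[0,0],(v-K[1,2])/K[1,1]]);s=d.copy()
    for _ in range(20): s=d/(1+k*(s@s))
    return T[:3,3],T[:3,:3]@np.array([*s,1])
def atz(n,u,v,z):
    o,d=ray(n,u,v);return o+d*(z-o[2])/d[2]
def proj(n,P):
    p=camera_params(n);K=p["K"];T=p["world_from_camera"]
    c=T[:3,:3].T@(np.array(P)-T[:3,3]);s=c[:2]/c[2];s=s*(1+p["k1"]*(s@s));return K[:2,:2]@s+K[:2,2]
def crop(n,x,y,w,h,f,out,dst=None):
    im=snapshot(n)[:,:,::-1][y:y+h,x:x+w]
    cv2.imwrite(out,cv2.resize(im,None,fx=f,fy=f,interpolation=cv2.INTER_CUBIC))
E
python3 -c "
from h import *
a=cv2.imread('pics/top0.png')[225:320,235:370];b=cv2.imread('pics/side0.png')[205:315,240:340]
cv2.imwrite('pics/tc.png',cv2.resize(a,None,fx=5.5,fy=5.5,interpolation=2));cv2.imwrite('pics/sc.png',cv2.resize(b,None,fx=5,fy=5,interpolation=2))"
```

```text
(no output)
```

View pics/tc.png

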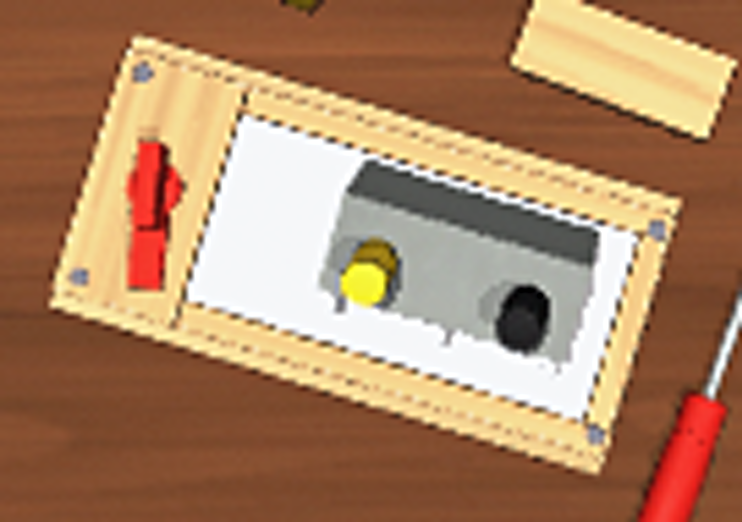

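View pics/sc.png

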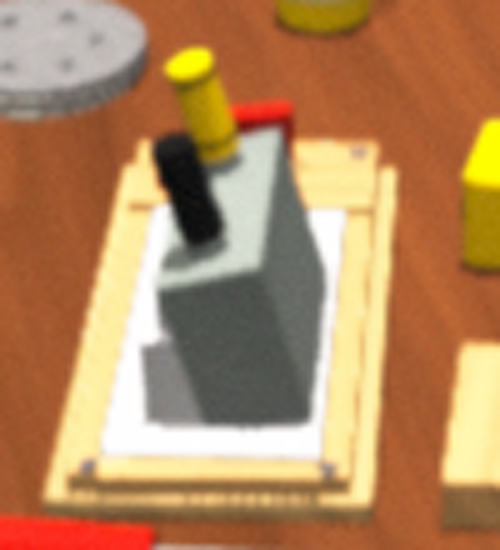

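```bash
python3 - <<'E'
from h import *
t=lambda x,y,z:atz("top",235+(x+.5)/5.5-.5,225+(y+.5)/5.5-.5,z)
C=[t(x,y,.012)[:2] for x,y in((135,37),(682,203),(600,472),(50,305))]
TL,TR,BR,BL=C
print(np.round(C,4),[np.linalg.norm(a-b).round(4) for a,b in((TL,TR),(TR,BR),(BR,BL),(BL,TL))])
ey=(TL-TR+BL-BR);ey/=np.linalg.norm(ey);ex=TL-BL+TR-BR;ex/=np.linalg.norm(ex)
yaw=np.arctan2(-ey[0],ey[1]);print(yaw,np.arctan2(ex[1],ex[0]))
yaw=.5*(yaw+np.arctan2(ex[1],ex[0]))
ex=np.array([np.cos(yaw),np.sin(yaw)]);ey=np.array([-ex[1],ex[0]])
c=np.mean(C,0);o=c-ey*.033;print("origin",o)
loc=lambda P:np.round([(P[:2]-o)@ex,(P[:2]-o)@ey],4)
for n,P in dict(fin=t(152,186,.068),nose=t(146,290,.0365),ytop=t(365,284,.164)).items(): print(n,P,loc(P))
s=lambda x,y,z:atz("side",240+(x+.5)/5-.5,205+(y+.5)/5-.5,z)
for n,P in dict(ytop=s(190,65,.164),btop=s(172,143,.164),finR=s(292,104,.068)).items(): print(n,P,loc(P))
o1,d1=ray("top",235+365.5/5.5-.5,225+284.5/5.5-.5);o2,d2=ray("side",240+190.5/5-.5,205+65.5/5-.5)
A=np.c_[d1,-d2];q=np.linalg.lstsq(A,o2-o1,rcond=None)[0];print("tri",o1+q[0]*d1,o2+q[1]*d2, loc(o1+q[0]*d1))
E
```

```text
[[ 0.6049  0.1758]
 [ 0.5137 -0.1092]
 [ 0.3751 -0.0642]
 [ 0.465   0.2212]] [np.float64(0.2992), np.float64(0.1458), np.float64(0.2992), np.float64(0.1471)]
-0.30762139924031956 -0.313513540397152
origin [0.47961036 0.02449822]
fin [0.52368453 0.16040505 0.068     ] [0.0004 0.1429]
nose [0.4719059  0.16766902 0.0365    ] [-0.0511  0.134 ]
ytop [0.47141534 0.04868284 0.164     ] [-0.0152  0.0205]
ytop [0.47069178 0.04535245 0.164     ] [-0.0149  0.0171]
btop [ 0.44772839 -0.02440115  0.164     ] [-0.0154 -0.0563]
finR [0.54609869 0.16357234 0.068     ] [0.0208 0.1527]
tri [0.47144693 0.04877716 0.1621288 ] [0.4713264  0.04879884 0.16212786] [-0.0152  0.0206]
```

>>> jog_arm(
  rows=[
    [[0.29, -0.366, 0], -0.957, 1],
    [[0.29, -0.366, 0], -0.957, 0.6],
    [[0.29, -0.366, 0], -0.957, 0.6],
    [[0.29, -0.366, 0], -0.957, 0.6],
    [[0.29, -0.366, 0], -0.957, 0.6],
    [[0.29, -0.366, 0], -0.957, 0.6],
    [[0.29, -0.366, 0], -0.957, 0.6],
    [[0.29, -0.366, 0], -0.957, 0.6],
    [[0.29, -0.366, 0], -0.957, 0.6],
    [[0.29, -0.366, 0], -0.957, 0.6],
  ],
  grip_force=40,
)

```text
clock: 1.1
tool_pos: [0.3776, 0.342, 0.231]
orientation: [[0.282, 0.959, -0.001], [0.959, -0.282, -0.001], [-0.001, -0.0, -1.0]]
contact_force: [0.8, -0.8, -0.1]
finger_gap: 0.602
finger_force: 0.0
```

>>> jog_arm(
  rows=[
    [[0.29, -0.366, 0], -0.957, 0.6],
    [[0.29, -0.366, 0], -0.957, 0.6],
    [[0.29, -0.366, 0], -0.957, 0.6],
    [[0.29, -0.366, 0], -0.957, 0.6],
    [[0.29, -0.366, 0], -0.957, 0.6],
    [[0.29, -0.366, 0], -0.957, 0.6],
    [[0.29, -0.366, 0], -0.957, 0.6],
    [[0.29, -0.366, 0], -0.957, 0.6],
    [[0.29, -0.366, 0], -0.957, 0.6],
    [[0.29, -0.366, 0], -0.957, 0.6],
    [[0, 0, 0], 0, 0.6],
  ],
)

```text
clock: 2.2
tool_pos: [0.5234, 0.1582, 0.2308]
orientation: [[0.989, -0.148, -0.0], [-0.148, -0.989, -0.001], [-0.0, 0.001, -1.0]]
contact_force: [-0.3, 0.5, 0.4]
finger_gap: 0.603
finger_force: 0.0
```

>>> jog_arm(
  rows=[
    [[0, 0.04, -0.5], 0, 0.6],
    [[0, 0, -0.5], 0, 0.6],
    [[0, 0, -0.5], 0, 0.6],
    [[0, 0, -0.5], 0, 0.6],
    [[0, 0, -0.5], 0, 0.6],
    [[0, 0, -0.5], 0, 0.6],
    [[0, 0, -0.4], 0, 0.6],
    [[0, 0, -0.34], 0, 0.6],
    [[0, 0, 0], 0, 0.6],
  ],
)

```text
clock: 3.1
tool_pos: [0.5198, 0.1621, 0.042]
orientation: [[0.99, -0.143, -0.006], [-0.143, -0.99, -0.001], [-0.006, 0.002, -1.0]]
contact_force: [-0.8, 0.0, 0.5]
finger_gap: 0.601
finger_force: 0.0
```

>>> jog_arm(
  rows=[
    [[0, 0, 0], 0, 0.3],
    [[0, 0, 0], 0, 0],
    [[0, 0, 0], 0, 0],
    [[0, 0, 0], 0, 0],
    [[0, 0, 0], 0, 0],
    [[0, 0, 0], 0, 0],
  ],
)

```text
clock: 3.7
tool_pos: [0.5232, 0.1631, 0.0456]
orientation: [[0.989, -0.145, 0.003], [-0.145, -0.989, 0.002], [0.002, -0.002, -1.0]]
contact_force: [-0.6, 5.0, 5.3]
finger_gap: 0.131
finger_force: 43.5
```

>>> jog_arm(
  rows=[
    [[0, 0.03, 0.04], 0, 0],
    [[0, 0, 0], 0, 0],
    [[0, 0, 0], 0, 0],
  ],
)

```text
clock: 4.0
tool_pos: [0.5231, 0.1632, 0.0457]
orientation: [[0.99, -0.144, 0.002], [-0.144, -0.99, -0.001], [0.002, 0.0, -1.0]]
contact_force: [4.7, 1.1, -8.6]
finger_gap: 0.127
finger_force: 41.4
```

>>> jog_arm(
  rows=[
    [[0, 0, -0.025], 0.3, 0],
    [[0, 0, 0], 0.6, 0],
    [[0, 0, 0], 0.6, 0],
    [[0, 0, 0], 0.6, 0],
    [[0, 0, 0], 0.6, 0],
    [[0, 0, 0], 0.6, 0],
    [[0, 0, 0], 0.6, 0],
    [[0, 0, 0], 0.6, 0],
    [[0, 0, 0], 0.6, 0],
    [[0, 0, 0], 0.6, 0],
    [[0, 0, 0], 0.6, 0],
    [[0, 0, 0], 0.6, 0],
  ],
)

```text
clock: 5.2
tool_pos: [0.5232, 0.1634, 0.0457]
orientation: [[0.627, 0.779, 0.002], [0.779, -0.627, 0.0], [0.001, 0.002, -1.0]]
contact_force: [2.6, 1.0, -0.9]
finger_gap: 0.134
finger_force: 42.6
```

>>> jog_arm(
  rows=[
    [[0, 0, 0], 0.6, 0],
    [[0, 0, 0], 0.6, 0],
    [[0, 0, 0], 0.6, 0],
    [[0, 0, 0], 0.2, 0],
    [[0, 0, 0], 0, 0],
    [[0, 0, 0], 0, 0],
  ],
)

```text
clock: 5.8
tool_pos: [0.5231, 0.1635, 0.0457]
orientation: [[0.372, 0.928, 0.002], [0.928, -0.372, 0.0], [0.001, 0.002, -1.0]]
contact_force: [3.2, 1.0, 1.0]
finger_gap: 0.127
finger_force: 42.7
```

```bash
python3 - <<'E'
from h import *
s=get_state();print(np.arctan2(*s["orientation"][1::-1,1]),s["moment"],s["contact_force"],s["joint_pos"])
E
```

```text
-0.38145786774841306 [ 0.10400577 -0.56197112  0.07302946] [3.2459951  0.98698761 1.02656066] [ 2.82225795e-01  4.61042739e-01  1.87259303e+00 -6.02286322e-04
  8.05986473e-01  6.64099465e-01]
```

>>> jog_arm(
  rows=[
    [[0, 0, 0], 0.4, 0],
    [[0, 0, 0], 0.3, 0],
    [[0, 0, 0], 0, 0],
  ],
)

```text
clock: 6.1
tool_pos: [0.523, 0.1635, 0.0457]
orientation: [[0.276, 0.961, 0.002], [0.961, -0.276, 0.001], [0.001, 0.001, -1.0]]
contact_force: [3.4, -1.0, 1.8]
finger_gap: 0.131
finger_force: 45.2
```

```bash
cat > st.py <<'E'
from h import *
s=get_state();print(s["clock"],np.arctan2(*s["orientation"][1::-1,1]),s["moment"],s["contact_force"],s["tool_pos"])
E
python3 st.py
```

```text
6.1 -0.2793414368572008 [ 0.03225076 -0.62466643 -0.86308185] [ 3.36256915 -0.97927239  1.77737413] [0.52304397 0.16354407 0.04567041]
```

>>> jog_arm(
  rows=[
    [[0, 0, 0], 0, 0.3],
    [[0, 0, 0], 0, 0.6],
    [[0, 0, 0], 0, 0.6],
    [[0, 0, 0.3], 0, 0.6],
    [[0, 0, 0.6], 0, 0.6],
    [[0, 0, 0.8], 0, 0.6],
    [[0, 0, 0.8], -0.5, 0.6],
    [[0, 0, 0.8], -0.9, 0.6],
    [[0, 0, 0.2], -0.9, 0.6],
    [[0, 0, 0], -0.9, 0.6],
  ],
)

```text
clock: 7.1
tool_pos: [0.5229, 0.1638, 0.2227]
orientation: [[0.69, 0.724, 0.004], [0.724, -0.69, 0.001], [0.004, 0.002, -1.0]]
contact_force: [-0.6, -0.1, -0.7]
finger_gap: 0.598
finger_force: 0.0
```

```bash
python3 st.py; python3 -c "
from h import *
a=snapshot('top')[225:320,235:370,::-1];b=snapshot('side')[205:315,240:340,::-1]
a=cv2.resize(a,(435,306),interpolation=2);b=cv2.resize(b,(330,363),interpolation=2)
c=np.zeros((363,765,3),np.uint8);c[:306,:435]=a;c[:,435:]=b;cv2.imwrite('pics/c2.png',c)"
```

```text
7.1 -0.7613335255272963 [-0.01578684 -0.01022959 -0.01245475] [-0.57024368 -0.0510451  -0.71122409] [0.52289625 0.1637522  0.22265901]
```

View pics/c2.png

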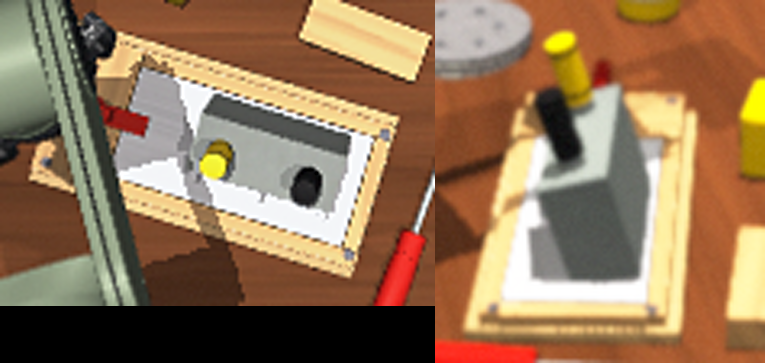

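>>> jog_arm(
  rows=[
    [[-0.094, -0.229, 0], -0.747, 0.6],
    [[-0.094, -0.229, 0], -0.747, 0.6],
    [[-0.094, -0.229, 0], -0.747, 0.6],
    [[-0.094, -0.229, 0], -0.747, 0.6],
    [[-0.094, -0.229, 0], -0.747, 0.6],
    [[-0.094, -0.229, 0], -0.747, 0.6],
    [[-0.094, -0.229, 0], -0.747, 0.6],
    [[-0.094, -0.229, 0], -0.747, 0.6],
    [[-0.094, -0.229, 0], -0.747, 0.6],
    [[-0.094, -0.229, 0], -0.747, 0.6],
    [[0, 0, 0], 0, 0.6],
    [[0, 0, 0], 0, 0.6],
  ],
)

```text
clock: 8.4
tool_pos: [0.475, 0.0491, 0.2197]
orientation: [[0.955, -0.298, -0.001], [-0.298, -0.955, 0.0], [-0.001, 0.0, -1.0]]
contact_force: [0.3, -0.4, 0.1]
finger_gap: 0.602
finger_force: 0.0
```

```bash
python3 st.py
```

```text
8.4 -1.8731012046313897 [-0.04294622 -0.03181989  0.00674207] [ 0.32157493 -0.44897521  0.07638513] [0.47500753 0.04914902 0.2196738 ]
```

>>> jog_arm(
  rows=[
    [[0.02, 0.01, -0.3], -0.05, 0.6],
    [[0, 0, -0.3], 0, 0.6],
    [[0, 0, -0.3], 0, 0.6],
    [[0, 0, -0.3], 0, 0.6],
    [[0, 0, -0.3], 0, 0.6],
    [[0, 0, -0.2], 0, 0.6],
    [[0, 0, -0.17], 0, 0.6],
    [[0, 0, 0], 0, 0.6],
    [[0, 0, 0], 0, 0.6],
  ],
)

```text
clock: 9.3
tool_pos: [0.4766, 0.0497, 0.1268]
orientation: [[0.952, -0.307, 0.0], [-0.307, -0.952, 0.0], [0.0, -0.0, -1.0]]
contact_force: [0.4, 0.1, -0.3]
finger_gap: 0.599
finger_force: 0.0
```

>>> jog_arm(
  rows=[
    [[0, 0, 0], 0, 0.45],
    [[0, 0, 0], 0, 0.38],
    [[0, 0, 0], 0, 0.32],
    [[0, 0, 0], 0, 0.2],
    [[0, 0, 0], 0, 0],
    [[0, 0, 0], 0, 0],
    [[0, 0, 0], 0, 0],
  ],
  grip_force=30,
)

```text
clock: 10.0
tool_pos: [0.4761, 0.0487, 0.1271]
orientation: [[0.951, -0.308, -0.0], [-0.308, -0.951, -0.002], [0.0, 0.002, -1.0]]
contact_force: [-1.6, -4.5, 6.2]
finger_gap: 0.254
finger_force: 29.5
```

```bash
python3 st.py
```

```text
10.0 -1.8835648997328704 [-1.18691869  0.4002293  -0.09032789] [-1.58105049 -4.47487924  6.23135443] [0.47612271 0.04866459 0.12708347]
```

>>> jog_arm(
  rows=[
    [[-0.01, -0.028, 0], 0, 0],
    [[-0.015, 0.005, 0.058], 0, 0],
    [[-0.015, 0.005, 0.058], 0, 0],
    [[-0.015, 0.005, 0.058], 0, 0],
    [[-0.015, 0.005, 0.058], 0, 0],
    [[-0.015, 0.005, 0.058], 0, 0],
    [[0, 0, 0], 0, 0],
    [[0, 0, 0], 0, 0],
  ],
  grip_force=45,
)

```text
clock: 10.8
tool_pos: [0.4721, 0.0495, 0.1413]
orientation: [[0.951, -0.308, 0.0], [-0.308, -0.951, 0.0], [0.0, -0.0, -1.0]]
contact_force: [0.7, -0.1, -0.7]
finger_gap: 0.245
finger_force: 44.1
```

```bash
python3 st.py
```

```text
10.8 -1.8839612943941093 [-0.04595294 -0.17782267  0.01111013] [ 0.7461027  -0.11810458 -0.72775038] [0.47211751 0.04949302 0.14129649]
```

>>> jog_arm(
  rows=[
    [[-0.019, 0.006, 0.0753], 0, 0],
    [[-0.019, 0.006, 0.0753], 0, 0],
    [[-0.019, 0.006, 0.0753], 0, 0],
    [[-0.019, 0.006, 0.0753], 0, 0],
    [[-0.019, 0.006, 0.0753], 0, 0],
    [[-0.019, 0.006, 0.0753], 0, 0],
    [[-0.019, 0.006, 0.0753], 0, 0],
    [[-0.019, 0.006, 0.0753], 0, 0],
    [[0, 0, 0], 0, 0],
    [[0, 0, 0], 0, 0],
  ],
)

```text
clock: 11.8
tool_pos: [0.4643, 0.0518, 0.1712]
orientation: [[0.951, -0.308, -0.0], [-0.308, -0.951, 0.0], [-0.0, 0.0, -1.0]]
contact_force: [0.7, 0.0, -1.1]
finger_gap: 0.241
finger_force: 44.1
```

```bash
python3 st.py; python3 -c "
from h import *
b=snapshot('side')[165:315,240:340,::-1];cv2.imwrite('pics/s3.png',cv2.resize(b,None,fx=4,fy=4,interpolation=2))"
```

```text
11.8 -1.883998846734586 [ 0.03586397 -0.1332062   0.02670794] [ 0.66271282  0.04608957 -1.13577965] [0.46425486 0.05180997 0.17123701]
```

View pics/s3.png

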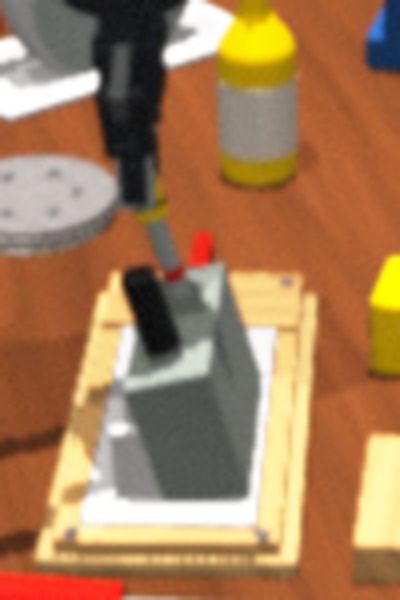

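```bash
python3 - <<'E'
from h import *
a=np.array([-.2447,.0785,.966]);top=np.array([.4713,.0478,.163]);m=top-.058*a
f=lambda p:np.round((proj("side",p)-[240,165]+.5)*4-.5,1)
print("mouth",m,f(m),"orig top",f(top))
for t in(40,46,52):
  print(t,[(z,f(m+(z-70+t)/1000*a)) for z in(35,43,78)])
im=snapshot("side")[165:315,240:340].astype(int)
y,x=np.where((im[...,0]-im[...,1:].max(2)>50)); 
for v in range(62,76): print(v,[tuple(im[v,u]) for u in range(40,48)])
E
```

```text
mouth [0.4854926 0.043247  0.106972 ] [181.5 293.7] orig top [152.1 211.4]
40 [(35, array([179. , 286.8])), (43, array([175. , 275.6])), (78, array([157.3, 225.8]))]
46 [(35, array([176. , 278.4])), (43, array([172. , 267.2])), (78, array([154.2, 217.2]))]
52 [(35, array([173., 270.])), (43, array([169. , 258.7])), (78, array([151.1, 208.5]))]
62 [(np.int64(94), np.int64(96), np.int64(93)), (np.int64(99), np.int64(102), np.int64(96)), (np.int64(106), np.int64(105), np.int64(97)), (np.int64(123), np.int64(102), np.int64(88)), (np.int64(154), np.int64(100), np.int64(71)), (np.int64(174), np.int64(96), np.int64(55)), (np.int64(183), np.int64(95), np.int64(52)), (np.int64(195), np.int64(80), np.int64(41))]
63 [(np.int64(96), np.int64(94), np.int64(91)), (np.int64(101), np.int64(103), np.int64(100)), (np.int64(101), np.int64(103), np.int64(98)), (np.int64(117), np.int64(105), np.int64(97)), (np.int64(142), np.int64(99), np.int64(78)), (np.int64(170), np.int64(98), np.int64(60)), (np.int64(181), np.int64(93), np.int64(49)), (np.int64(207), np.int64(81), np.int64(44))]
64 [(np.int64(99), np
[... 3635 characters left out ...]
64(37), np.int64(38), np.int64(35)), (np.int64(61), np.int64(63), np.int64(59)), (np.int64(78), np.int64(79), np.int64(76)), (np.int64(84), np.int64(90), np.int64(83)), (np.int64(90), np.int64(94), np.int64(88)), (np.int64(92), np.int64(94), np.int64(87)), (np.int64(89), np.int64(90), np.int64(85)), (np.int64(82), np.int64(84), np.int64(80))]
75 [(np.int64(30), np.int64(29), np.int64(28)), (np.int64(50), np.int64(53), np.int64(50)), (np.int64(76), np.int64(78), np.int64(74)), (np.int64(83), np.int64(86), np.int64(83)), (np.int64(85), np.int64(87), np.int64(85)), (np.int64(85), np.int64(88), np.int64(83)), (np.int64(82), np.int64(86), np.int64(79)), (np.int64(83), np.int64(88), np.int64(82))]
```

```bash
python3 -c "from cell import *; print(finish_job())"
```

```text
the job is handed in; nothing more can be done
None
```

The red turnbutton is turned to its stop with its nose across the guide's foot. The yellow-handled rod is drawn about 45 mm along its bore and held in the gripper, with all of the red band out and the blue band still inside. I handed the job in at about 12 s; the verdict was not reported back.

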